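# Cantilever test of a model bridge deck

### The arm

A 6-joint arm with a two-finger parallel gripper is mounted at the origin on the work surface. World frame = base frame: x ahead of the robot, y to its left, z up, the work surface at z = 0. Lengths are in m, angles in rad, forces in N, time in s.
With the tool pointing down it reaches from about 0.3 to 1 m from the base axis. Payload 5.1 kg.
Tool frame: the origin (TCP) lies at the very end of the fingers, on their centre line; the grasp point (between the pads) lies 19 mm behind it; z points along the fingers, y is the line along which they close (so a half turn about z gives the same grasp; the last joint's range is limited). The gripper opens to 95 mm and grips with 3 to 60 N. Pads are 20 mm wide; open, the fingers measure 119 mm over their backs; the gripper's body (75 mm by 180 mm) begins 59 mm behind the grasp point.
Start: joints at [1.224, 0.124, 1.65, -0, 1.367, -0.083], TCP at [0.17, 0.627, 0.184] pointing down, gripper open.
Joint ranges: [-2.61, 2.61], [-1.02, 2.33], [0.03, 2.71], [-1.35, 4.49], [0.32, 2.68], [-2.91, 2.91]. Speed limits (rad/s): [2.57, 2.57, 3.14, 3.14, 3.14, 3.14].

### API

Orientations are given as a 3x3 rotation matrix whose columns are the frame's x, y, z axes.
In Python, from workcell import r, snapshot, camera_params, models gives the robot as it stands.
- The arm moves only by the shell command python3 -m creep 'ROWS' [FORCE]. ROWS is JSON, a list of rows, each a list of 7 numbers: the shift along the tool's x, y, z in units of 30 mm (1.0 is 30 mm), then the turn, a rotation vector about the tool's x, y, z in units of 5 degrees (1.0 is 5 degrees), then the finger opening in mm, from 0 to 95.1. A call has 1 to 10 rows; each row shifts and turns the commanded pose from where the row before left it, along the tool's axes as they then stand; what a row does not reach is not made up. A row lasts 1/12 s, in which the tool goes at most 41.7 mm and 7.16 degrees, less where a joint would pass 70% of its speed; a pose out of reach is approached as far as the arm can. A call is refused whole if a number of a shift passes 1 or a number of a turn 1, either way. A call with a gripper value outside its range is refused whole. The fingers move at their own pace and stop on an object; FORCE is the grip in N (left out, the last holds). Time passes only in rows, so rows that do not move let the fingers close. It gives the time, the measured TCP pose, the force, the opening and the grip force at its end, in the units of the state.
- r.state(): the state, without advancing time (a new reading comes with each control period).
- snapshot(name): name is "scene" or "top" or "wrist"; returns the picture (480x640x3 uint8, red, green, blue); there is no depth.
- camera_params(name): a dict with "vfov" (degrees; the focal length in pixels is half the picture's height over the tangent of half this angle, whatever the lens; pixels are square), "cx", "cy" (the principal point, pixels), "k1" (the pictures are not rectified: a ray, as slopes to the right and down, at radius r is drawn at 1 + k1 r^2 times it, then the intrinsics apply), "R" (3x3) and "t" (3): a world point X has camera coordinates R X + t. Camera axes: x right, y down, z forward; pixel columns grow to the right and rows downward; lengths in m; the calibration is good to about 2 mm. A picture is of the moment at which its call begins: read the wrist's pose just before it. camera_params takes no time and is no camera call; for the wrist camera it gives the pose at the moment of the call.
- r.job_done(): hands the job in; it is judged then, once.
Trained networks look in the newest picture that a camera, given by its name, has taken for a name from the list of things; names that differ only in an ending like _2 or _b are one class to them, and where a whole thing is asked for, a point or a joint stands for the part that bears it (a point fixed in the world has none). Each returns a list of dicts, best first, with "conf" (0 to 1); they miss things now and then, are a little off and sometimes report something else, mostly with a low value. They report only what shows in the picture. A call takes as long as a camera call.
- models.regions_of(thing, camera): "mask" (480x640 bool, what is visible of it) and "location" ([column, row] in pixels, amid what is visible of it).
- models.place_of(thing, camera): "location" ([column, row] in pixels: a listed point, or the origin of a listed thing).
The state is a dict: "clock": time; "q": joint angles; "qd": joint speeds; "joint_efforts": joint torques, N m; "tcp_pos": TCP position; "tcp_rot": TCP orientation; "contact_force": force on the tool from outside, world axes, zero at the start; "moment": the same for the moment, N m; "width": opening from 0.0 (shut) to 1.0 (fully open); "gripper_force": force on a finger pad.
Only numpy, scipy, OpenCV 4.12 (cv2) and the standard library are available. Lean on these libraries where they do the work, as an engineer would, in place of code of your own. Each camera call takes 0.05 s, during which the arm holds its last target. There are 200 camera calls.

### The job

First slide the span gauge along its rail, by the orange knob, until its red pointer is level with the yellow marker. Then take the white bridge deck by its green grip block and slide it flat and straight out over the edge of the wooden abutment, without tipping or lifting it, until its red nose is level with the gauge's pointer. It would tip into the river there, so finish while still holding it level on the abutment: do not let go, and leave everything else where it stands.

Things in the scene. Friction and masses are not known exactly. Their poses are not given: they have to be found in the camera images.
- stand: Bridge test rig, fixed: a plywood baseboard 600 x 260 x 10 mm carrying a brown wooden abutment block 290 long x 90 wide, its flat top 90 mm above the table, with a red line along its edge. Origin at table height under the middle of that edge; x points out in the launch direction (over the blue river), y towards the gauge rail, z up. The abutment lies at x -290 to 0 mm, y -45 to 45 mm. An aluminium gauge rail runs parallel to x at y = 90 mm, its top 80 mm above the table.
- edge (a point): Middle of the top edge of the abutment (90 mm above the table, over the stand's origin), same axes as the stand.
- gauge (a joint): Span gauge, a black carriage 50 x 36 mm that slides along the rail without tilting. Value in m = distance of its pointer beyond the abutment's edge along the stand's x; range 0 to 0.235. Light friction (about 1.5 N); it stays where it is left.
- pointer (a point): Tip of the gauge's thin red pointer, 98 mm above the table, 40 mm from the carriage's middle towards the deck (stand y = 50 mm); axes as the stand's. It ends 15 mm beside a centred deck and does not touch it. A red line on the carriage top and the middle of the orange knob share its x.
- gauge_grip (a point): Centre of the top face of the gauge's orange knob, a square post 24 x 24 mm, 45 mm tall (98 to 143 mm above the table), sides parallel to the stand's x and y.
- mark (a point): Top of the upright yellow marker blade (5 mm thick along x, 18 mm wide), 98 mm above the table, standing on the far side of the rail from the deck at stand y = 127 mm; axes as the stand's. Fixed during the job; it stands 150 to 200 mm beyond the abutment's edge.
- deck: Loose white bridge deck, a board 320 (x) x 70 (y) x 10 mm, about 0.34 kg, lying on the abutment with its nose a little over the edge. Origin at the centre of its underside; x points to the nose. A brass weight (36 mm across, 24 mm tall) is fixed 50 mm behind the nose, so the deck tips once its nose is more than about 110 mm beyond the edge unless its tail is held down (up to about 6 N).
- nose (a point): Middle of the top edge of the deck's nose (painted red), 160 mm ahead of the deck's origin and 10 mm above its underside.
- deck_grip (a point): Centre of the top face of the deck's green grip block, 30 x 30 mm and 45 mm tall, standing on the deck's top face 125 mm behind the deck's origin; sides parallel to the deck's x and y.
- spare_weight: Bystander: loose brass weight, 32 mm across, 44 mm tall, on the baseboard beside the abutment. Origin under its centre.
- figure: Bystander: small loose green figure, 37 mm tall, on the river part of the baseboard. Origin under its foot.
- white_dog: Bystander: white toy robot dog with black spots, about 190 mm long, 140 mm tall.
- pencil_cup: Bystander: blue cup, 76 mm across, 95 mm tall.
- screwdriver: Bystander: screwdriver, 170 mm long, lying on the table.
- glue: Bystander: white glue bottle, 44 mm across, 110 mm tall.

How it is judged:
By the outcome, as a careful person would: the job done as asked, in the order asked, and still so for the second after the job is handed in, while the arm keeps its last pose, push and grip.
It also fails if it takes over 56 s, if anything falls off the work surface, if the arm or the gripper's body presses on something with over 40 N, if the wrist force passes 120 N, or if a joint passes its speed limit or range.

## Working session

There is one attempt and no reset: what is moved stays moved. The work goes in short steps, Python scripts to look and compute and a shell command to move; the robot and the scene stay as the last step left them, time stands still between calls to the robot, and variables do not carry over. Pictures are saved under pics/ and viewed, at most 10 in all, crops included, and the job is handed in when it is done.

```bash
mkdir -p pics; cat > h.py <<'E'
import numpy as np, cv2
from workcell import r, snapshot, camera_params, models
def ray(cam,px,P=None):
    P=P or camera_params(cam); f=240/np.tan(np.radians(P['vfov'])/2)
    d=np.array([(px[0]-P['cx'])/f,(px[1]-P['cy'])/f]); u=d.copy()
    for _ in range(20): u=d/(1+P['k1']*(u@u))
    R=np.array(P['R']); t=np.array(P['t'])
    return -R.T@t, R.T@np.array([u[0],u[1],1])
def atz(cam,px,z,P=None):
    o,d=ray(cam,px,P); return o+d*(z-o[2])/d[2]
def snap(cam,name=None):
    im=snapshot(cam)
    if name: cv2.imwrite('pics/'+name,im[:,:,::-1])
    return im
Z=dict(edge=.09,pointer=.098,gauge_grip=.143,mark=.098,nose=.110,deck_grip=.145,stand=0,spare_weight=.01,figure=.01)
E
python3 - <<'E'
from h import *
snap('top','top0.png'); snap('scene','scene0.png')
for c in('top','scene'):
  for n,z in Z.items():
    for d in models.place_of(n,c)[:2]:
        print(c,n,np.round(d['conf'],2),np.round(d['location'],1),np.round(atz(c,d['location'],z),4))
s=r.state();print(s['clock'],s['tcp_pos'],s['tcp_rot'],s['width'])
E
```

```text
top edge 0.78 [341.7 266.1] [ 0.4848 -0.0829  0.09  ]
top edge 0.69 [252.7 259.7] [0.4988 0.151  0.09  ]
top pointer 0.61 [354.8 246.7] [ 0.5355 -0.1164  0.098 ]
top gauge_grip 0.62 [358.3 230.1] [ 0.5739 -0.1214  0.143 ]
top mark 0.68 [414.7 218.1] [ 0.6129 -0.2739  0.098 ]
top mark 0.46 [340.  265.9] [ 0.4849 -0.078   0.098 ]
top nose 0.58 [362.9 262.8] [ 0.493  -0.1365  0.11  ]
top deck_grip 0.69 [251.9 261. ] [0.4923 0.1458 0.145 ]
top deck_grip 0.57 [366.4 261.5] [ 0.4945 -0.1418  0.145 ]
top stand 0.82 [341.2 270.4] [ 0.4769 -0.0864  0.    ]
top spare_weight 0.45 [297.7 294. ] [0.4098 0.0342 0.01  ]
top figure 0.59 [370.6 295. ] [ 0.4094 -0.1678  0.01  ]
scene edge 0.98 [290.2 221.4] [ 0.4952 -0.0886  0.09  ]
scene edge 0.57 [273.7 216.4] [ 0.4852 -0.1358  0.09  ]
scene pointer 0.55 [273.3 228.3] [ 0.5383 -0.1217  0.098 ]
scene gauge_grip 0.7 [263.1 227.3] [ 0.5865 -0.1309  0.143 ]
scene mark 0.71 [202.4 236.5] [ 0.6042 -0.2859  0.098 ]
scene deck_grip 0.77 [384.1 216.8] [0.4897 0.1485 0.145 ]
scene stand 0.58 [290.3 245.1] [ 0.4928 -0.0918  0.    ]
scene figure 0.6 [268.3 216.9] [ 0.4032 -0.1794  0.01  ]
1.0 [0.16949588 0.62749358 0.1838615 ] [[-9.65405809e-01  2.60752036e-01 -1.24554399e-05]
 [ 2.60752036e-01  9.65405809e-01 -9.34833605e-07]
 [ 1.17807943e-05 -4.15027512e-06 -1.00000000e+00]] 0.9991159977910129
```

```bash
python3 -c "
import cv2
a=cv2.imread('pics/top0.png')[170:330,190:470];cv2.imwrite('pics/top0c.png',cv2.resize(a,(784,448),interpolation=cv2.INTER_CUBIC))"
```

```text
(no output)
```

View pics/scene0.png

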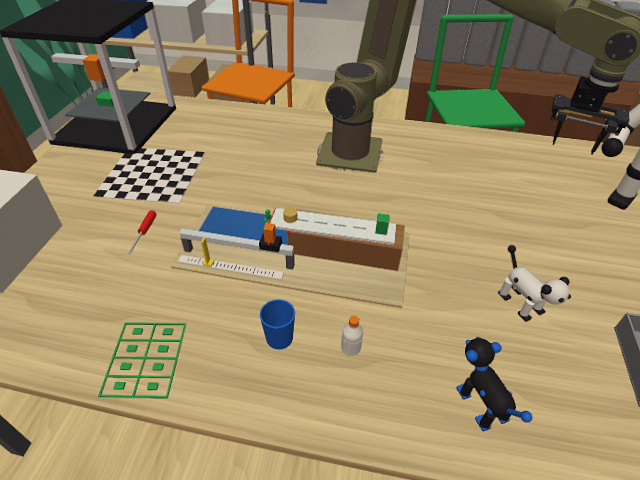

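View pics/top0c.png

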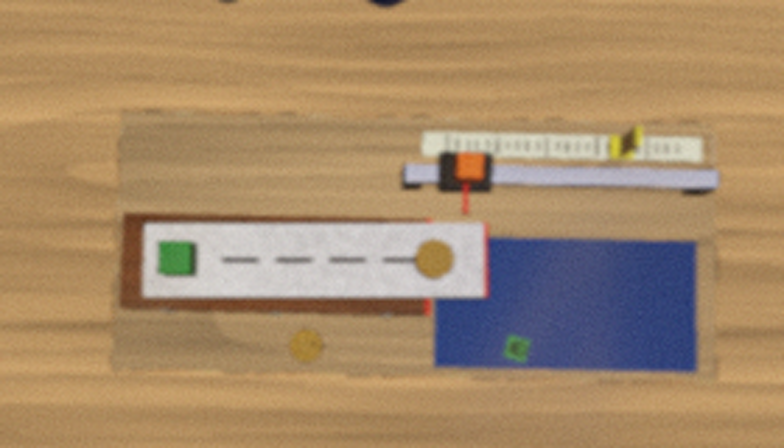

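The scene shows the rig with the launch direction along about -y of the world. The top crop shows the knob at (470,165) left of the marker at (625,143), and the deck with its nose about 55 px past the edge. The network positions agree with this. I'll move above the gauge.

```bash
python3 -m creep '[[0,0,-0.8,0,0,-1,95],[0,0,-0.8,0,0,-1,95],[0,0,-0.6,0,0,-0.8,95],[-0.5,-0.9,0,0,0,0,95],[-0.5,-0.9,0,0,0,0,95],[-0.5,-0.9,0,0,0,0,95],[-0.5,-0.9,0,0,0,0,95],[-0.5,-0.9,0,0,0,0,95],[-0.5,-0.9,0,0,0,0,95],[-0.5,-0.9,0,0,0,0,95]]'
python3 -m creep '[[-0.5,-0.9,0,0,0,0,95],[-0.5,-0.9,0,0,0,0,95],[-0.5,-0.9,0,0,0,0,95],[-0.5,-0.9,0,0,0,0,95],[-0.5,-0.9,0,0,0,0,95],[-0.5,-0.9,0,0,0,0,95],[-0.5,-0.9,0,0,0,0,95],[-0.5,-0.9,0,0,0,0,95],[-0.5,-0.9,0,0,0,0,95],[-0.5,-0.9,0,0,0,0,95]]'
python3 -m creep '[[-0.5,-0.9,0,0,0,0,95],[-0.5,-0.9,0,0,0,0,95],[-0.5,-0.9,0,0,0,0,95],[-0.5,-0.9,0,0,0,0,95],[-0.5,-0.9,0,0,0,0,95],[-0.5,-0.9,0,0,0,0,95],[0,0,0,0,0,0,95],[0,0,0,0,0,0,95]]'
python3 - <<'E'
from h import *
P=camera_params('wrist'); im=snap('wrist','w1.png')
print(r.state()['tcp_pos'],r.state()['tcp_rot'],-np.array(P['R']).T@P['t'],np.array(P['R'])[2])
for n in('edge','pointer','gauge_grip','mark','nose'):
  for d in models.place_of(n,'wrist')[:2]: print(n,np.round(d['conf'],2),np.round(d['location'],1),np.round(atz('wrist',d['location'],Z[n],P),4))
E
```

```text
clock: 1.83
tcp_pos: [0.2712, 0.4352, 0.25]
tcp_rot: [[-1.0, 0.019, 0.0], [0.019, 1.0, 0.0], [-0.0, 0.0, -1.0]]
contact_force: [0.9, 0.6, 0.5]
width: 0.998
gripper_force: 0.0
clock: 2.67
tcp_pos: [0.416, 0.1622, 0.2502]
tcp_rot: [[-1.0, 0.019, 0.001], [0.019, 1.0, 0.0], [-0.001, 0.0, -1.0]]
contact_force: [0.1, 0.6, 0.3]
width: 1.001
gripper_force: 0.0
clock: 3.33
tcp_pos: [0.5025, -0.0011, 0.2496]
tcp_rot: [[-1.0, 0.022, -0.001], [0.022, 1.0, 0.0], [0.001, 0.0, -1.0]]
contact_force: [-0.4, 1.0, 0.4]
width: 0.999
gripper_force: 0.0
[ 5.02194462e-01 -1.74027812e-04  2.49716201e-01] [[-9.99787849e-01  2.05881415e-02 -6.20143984e-04]
 [ 2.05878004e-02  9.99787897e-01  5.51421822e-04]
 [ 6.31365200e-04  5.38537437e-04 -9.99999656e-01]] [4.32191384e-01 3.80892721e-04 4.52180070e-01] [ 0.24753664 -0.00621539 -0.9688586 ]
gauge_grip 0.64 [173.9 212.7] [ 0.4843 -0.1197  0.143 ]
nose 0.8 [174.9 214.3] [ 0.4914 -0.1318  0.11  ]
```

View pics/w1.png

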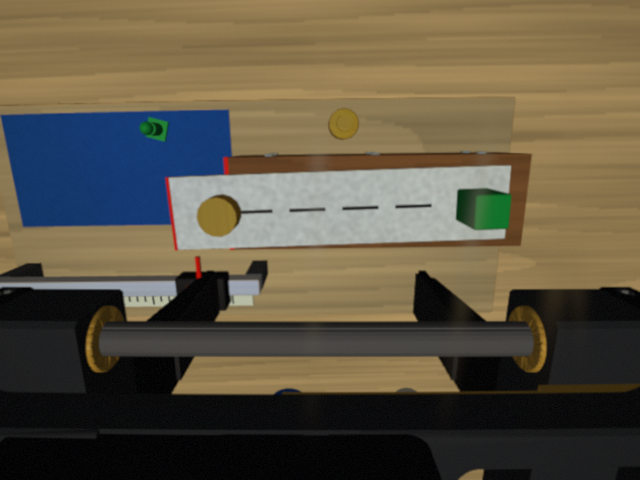

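The wrist picture shows the deck (nose red line at about (172,215), grip at (485,208)). The rail is partly hidden by the fingers. I'll step outwards so that the rail and marker come into view.

```bash
python3 -m creep '[[-0.9,-0.8,0,0,0,0,95],[-0.9,-0.8,0,0,0,0,95],[-0.9,-0.8,0,0,0,0,95],[-0.9,-0.8,0,0,0,0,95],[-0.9,-0.8,0,0,0,0,95],[-0.9,-0.8,0,0,0,0,95],[-0.6,-0.5,0,0,0,0,95],[0,0,0,0,0,0,95],[0,0,0,0,0,0,95],[0,0,0,0,0,0,95]]'
python3 - <<'E'
from h import *
P=camera_params('wrist'); im=snap('wrist','w2.png')
print(r.state()['tcp_pos'])
for n in('edge','pointer','gauge_grip','mark','nose'):
  for d in models.place_of(n,'wrist')[:2]: print(n,np.round(d['conf'],2),np.round(d['location'],1),np.round(atz('wrist',d['location'],Z[n],P),4))
E
```

```text
clock: 4.47
tcp_pos: [0.6789, -0.1615, 0.2497]
tcp_rot: [[-1.0, 0.019, -0.001], [0.019, 1.0, 0.0], [0.001, 0.0, -1.0]]
contact_force: [0.4, 0.6, -0.1]
width: 0.998
gripper_force: 0.0
[ 0.6787484  -0.1612855   0.25015237]
pointer 0.57 [362.3  59. ] [ 0.5365 -0.1187  0.098 ]
gauge_grip 0.68 [368. 100.] [ 0.5752 -0.1192  0.143 ]
gauge_grip 0.31 [ 8.2 91. ] [ 0.5618 -0.401   0.143 ]
mark 0.98 [186.2 153.2] [ 0.6135 -0.2801  0.098 ]
nose 0.88 [337.5   1.9] [ 0.4953 -0.1407  0.11  ]
```

View pics/w2.png

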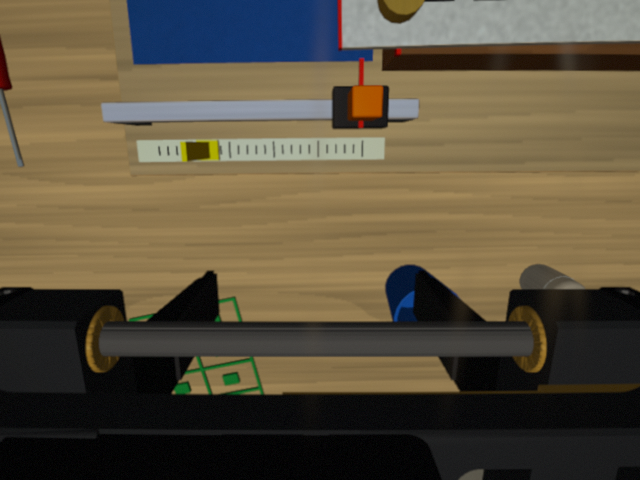

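The picture shows the yellow marker at about (186,151), the knob at (368,101), the pointer tip at (361,58), and the rail along row 108. I'll refine the marker position and the rail direction numerically.

```bash
python3 - <<'E'
from h import *
im=cv2.imread('pics/w2.png')
P=camera_params('wrist')
# rail bluish: front upper edge fit per column
hsv=cv2.cvtColor(im,cv2.COLOR_BGR2HSV)
m=cv2.inRange(hsv,(100,20,120),(140,120,255))[90:135]
a=[];b=[]
for c in range(150,325,5):
    rr=np.where(m[:,c])[0]
    if len(rr)>4: a.append(atz('wrist',(c,90+rr[0]),.08,P)); b.append(atz('wrist',(c,90+rr[-1]),.08,P))
for q in(a,b):
    q=np.array(q); k=np.polyfit(q[:,1],q[:,0],1); print(len(q),'dx/dy',k)
# baseboard lower edge, scale strip edges not used; yellow cols per row
y=cv2.inRange(hsv,(20,150,60),(35,255,255))
for rr in range(136,166,3):
    cc=np.where(y[rr,160:240])[0]; print(rr, (cc.min()+160,cc.max()+160) if len(cc) else '')
r1=cv2.inRange(hsv,(0,150,100),(6,255,255))|cv2.inRange(hsv,(174,150,100),(180,255,255))
for rr in list(range(54,86,4))+[120,122,124,126]:
    cc=np.where(r1[rr,350:375])[0]; print('red',rr,(cc.min()+350,cc.max()+350) if len(cc) else '')
c=im[30:180,160:420]; cv2.imwrite('pics/w2c.png',cv2.resize(c,(780,450),interpolation=cv2.INTER_CUBIC))
E
```

```text
35 dx/dy [0.01158102 0.57091061]
35 dx/dy [0.00845628 0.58375651]
136 
139 
142 (np.int64(181), np.int64(217))
145 (np.int64(181), np.int64(217))
148 (np.int64(181), np.int64(218))
151 (np.int64(181), np.int64(218))
154 (np.int64(182), np.int64(218))
157 (np.int64(182), np.int64(218))
160 (np.int64(182), np.int64(188))
163 
red 54 
red 58 
red 62 (np.int64(359), np.int64(363))
red 66 (np.int64(359), np.int64(363))
red 70 (np.int64(359), np.int64(363))
red 74 (np.int64(359), np.int64(363))
red 78 (np.int64(359), np.int64(363))
red 82 (np.int64(359), np.int64(362))
red 120 (np.int64(360), np.int64(362))
red 122 (np.int64(358), np.int64(363))
red 124 (np.int64(358), np.int64(363))
red 126 (np.int64(358), np.int64(362))
```

View pics/w2c.png

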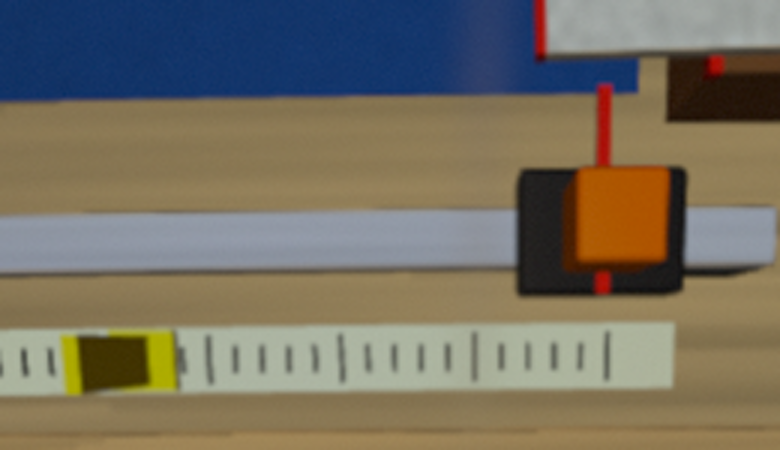

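The crop confirms it. The marker's top face spans columns 181–186 (centre (183.6,151.3)), the pointer centre is at column 361, and the knob top is at (367.5,101.7).

```bash
python3 - <<'E'
from h import *
P=camera_params('wrist'); w=lambda p,z:atz('wrist',p,z,P)
ex=np.array([-.010,-1,0]);ey=np.array([1,-.01,0])
M=w((183.6,151.3),.098);A=w((361,62),.098);B=w((361,124),.098);K=w((367.5,101.7),.143)
for n,q in dict(M=M,A=A,B=B,K=K).items(): print(n,np.round(q,4),'sx',round(q@ex,4),'sy',round(q@ey,4))
s=r.state();R=s['tcp_rot'];d=K-s['tcp_pos'];print(s['tcp_pos'],'tool xy mm',np.array(R).T@d*1000)
E
```

```text
M [ 0.612  -0.2831  0.098 ] sx 0.277 sy 0.6148
A [ 0.5391 -0.1202  0.098 ] sx 0.1148 sy 0.5403
B [ 0.5911 -0.1197  0.098 ] sx 0.1138 sy 0.5923
K [ 0.5766 -0.12    0.143 ] sx 0.1142 sy 0.5778
[ 0.67890851 -0.1618155   0.25047818] tool xy mm [103.10068732  39.92616057 107.39997622]
```

```bash
python3 -m creep '[[0.86,0.33,0,0,0,-0.1,95],[0.86,0.33,0,0,0,0,95],[0.86,0.33,0,0,0,0,95],[0.86,0.34,0,0,0,0,95],[0,0,0.8,0,0,0,80],[0,0,0.8,0,0,0,80],[0,0,0.8,0,0,0,80],[0,0,0.8,0,0,0,80],[0,0,0.6,0,0,0,80],[0,0,0,0,0,0,80]]'
python3 -m creep '[[0,0,0,0,0,0,80],[0,0,0,0,0,0,80]]'
```

```text
clock: 5.6
tcp_pos: [0.5733, -0.1201, 0.131]
tcp_rot: [[-1.0, 0.01, -0.008], [0.01, 1.0, 0.002], [0.008, 0.002, -1.0]]
contact_force: [-0.5, 0.0, -0.5]
width: 0.843
gripper_force: 0.0
clock: 5.77
tcp_pos: [0.5774, -0.1215, 0.1376]
tcp_rot: [[-1.0, 0.011, 0.002], [0.011, 1.0, -0.001], [-0.002, -0.001, -1.0]]
contact_force: [0.2, 0.9, 0.7]
width: 0.839
gripper_force: 0.0
```

```bash
python3 -m creep '[[0,0,0.45,0,0,0,80],[0,0,0.4,0,0,0,80],[0,0,0,0,0,0,60],[0,0,0,0,0,0,30],[0,0,0,0,0,0,15],[0,0,0,0,0,0,15],[0,0,0,0,0,0,15],[0,0,0,0,0,0,15],[0,0,0,0,0,0,15],[0,0,0,0,0,0,15]]' 15
python3 -m creep '[[0,0,0,0,0,0,15],[0,0,0,0,0,0,15],[0,0,0,0,0,0,15]]'
```

```text
clock: 6.6
tcp_pos: [0.5767, -0.1214, 0.1106]
tcp_rot: [[-1.0, 0.011, 0.0], [0.011, 1.0, -0.0], [-0.0, -0.0, -1.0]]
contact_force: [-0.8, -0.1, 0.4]
width: 0.337
gripper_force: 0.0
clock: 6.85
tcp_pos: [0.5767, -0.1211, 0.1105]
tcp_rot: [[-1.0, 0.011, 0.0], [0.011, 1.0, 0.0], [-0.0, 0.0, -1.0]]
contact_force: [-0.9, 1.2, 0.3]
width: 0.245
gripper_force: 15.0
```

```bash
python3 -m creep '[[0,-0.6,0,0,0,0,15],[0,-0.6,0,0,0,0,15],[0,-0.6,0,0,0,0,15],[0,-0.6,0,0,0,0,15],[0,-0.6,0,0,0,0,15],[0,-0.6,0,0,0,0,15],[0,-0.6,0,0,0,0,15],[0,-0.6,0,0,0,0,15],[0,-0.6,0,0,0,0,15],[0,0,0,0,0,0,15]]'
python3 -m creep '[[0,0,0,0,0,0,15],[0,0,0,0,0,0,15],[0,0,0,0,0,0,15],[0,0,0,0,0,0,15]]'
python3 - <<'E'
from h import *
P=camera_params('wrist'); snap('wrist','w3.png'); snap('top','top3.png')
for c in('wrist','top'):
  for n in('edge','pointer','gauge_grip','mark','nose'):
    for d in models.place_of(n,c)[:1]: print(c,n,np.round(d['conf'],2),np.round(d['location'],1),np.round(atz(c,d['location'],Z[n]),4))
E
```

```text
clock: 7.68
tcp_pos: [0.5752, -0.2865, 0.1105]
tcp_rot: [[-1.0, 0.013, 0.001], [0.013, 1.0, -0.002], [-0.002, -0.002, -1.0]]
contact_force: [2.0, -2.2, 0.1]
width: 0.246
gripper_force: 15.0
clock: 8.02
tcp_pos: [0.5752, -0.2828, 0.1105]
tcp_rot: [[-1.0, 0.01, 0.001], [0.01, 1.0, -0.0], [-0.001, -0.0, -1.0]]
contact_force: [3.0, -0.8, 1.4]
width: 0.245
gripper_force: 15.0
wrist pointer 0.67 [318.9 196.7] [ 0.5337 -0.2809  0.098 ]
wrist gauge_grip 0.61 [318.4 293. ] [ 0.5743 -0.2817  0.143 ]
wrist mark 0.4 [320.1 319.9] [ 0.6108 -0.2807  0.098 ]
top edge 0.87 [342.4 264.5] [ 0.489  -0.0847  0.09  ]
top mark 0.48 [414.5 216.8] [ 0.6164 -0.2734  0.098 ]
top nose 0.7 [359.7 263.6] [ 0.4909 -0.1282  0.11  ]
```

```bash
python3 -m creep '[[0,0,0,0,0,0,50],[0,0,0,0,0,0,70],[0,0,0,0,0,0,80],[0,0,-0.4,0,0,0,80],[0,0,-0.8,0,0,0,80],[0,0,-1,0,0,0,80],[0,0,-1,0,0,0,80],[-0.5,0,-0.8,0,0,0,80],[-0.9,0,-0.6,0,0,0,80],[-0.9,0,0,0,0,0,80]]'
python3 -m creep '[[-0.9,0,0,0,0,0,80],[-0.4,0,0,0,0,0,80],[0,0,0,0,0,0,80],[0,0,0,0,0,0,80],[0,0,0,0,0,0,80],[0,0,0,0,0,0,80]]'
python3 - <<'E'
from h import *
P=camera_params('wrist'); im=snap('wrist','w4.png')[:,:,::-1]
print(r.state()['tcp_pos'],r.state()['tcp_rot'][0])
for n in('pointer','gauge_grip','mark'):
    for d in models.place_of(n,'wrist')[:1]: print(n,np.round(d['conf'],2),np.round(d['location'],1),np.round(atz('wrist',d['location'],Z[n]),4))
hsv=cv2.cvtColor(np.ascontiguousarray(im),cv2.COLOR_BGR2HSV)
y=cv2.inRange(hsv,(20,150,60),(35,255,255)); r1=cv2.inRange(hsv,(0,150,100),(6,255,255))|cv2.inRange(hsv,(174,150,100),(180,255,255))
for nm,m in(('y',y),('r',r1)):
  for rr in range(40,190,4):
    cc=np.where(m[rr,280:360])[0]
    if len(cc): print(nm,rr,cc.min()+280,cc.max()+280,end='; ')
c=im[20:220,180:460]; cv2.imwrite('pics/w4c.png',cv2.resize(c,(784,560),interpolation=cv2.INTER_CUBIC))
E
```

```text
clock: 9.45
tcp_pos: [0.646, -0.2856, 0.2566]
tcp_rot: [[-1.0, 0.012, 0.009], [0.012, 1.0, -0.005], [-0.009, -0.005, -1.0]]
contact_force: [0.4, -0.6, 0.5]
width: 0.829
gripper_force: 0.0
clock: 9.95
tcp_pos: [0.6819, -0.2847, 0.2488]
tcp_rot: [[-1.0, 0.011, -0.0], [0.011, 1.0, -0.0], [0.0, -0.0, -1.0]]
contact_force: [0.5, -0.1, 0.8]
width: 0.838
gripper_force: 0.0
[ 0.68196334 -0.28472305  0.24889298] [-9.99935961e-01  1.13170119e-02  8.03285676e-06]
pointer 0.84 [316.2  50.6] [ 0.5325 -0.2831  0.098 ]
gauge_grip 0.73 [318.6  90.9] [ 0.5714 -0.2817  0.143 ]
mark 0.87 [319.2 144.5] [ 0.6117 -0.2812  0.098 ]
y 136 308 327; y 140 308 328; y 144 308 328; y 148 308 328; y 152 308 327; r 56 315 318; r 60 315 318; r 64 315 318; r 68 315 318; r 72 315 318; r 76 315 318; r 116 315 318; r 120 315 318;
```

View pics/w4c.png

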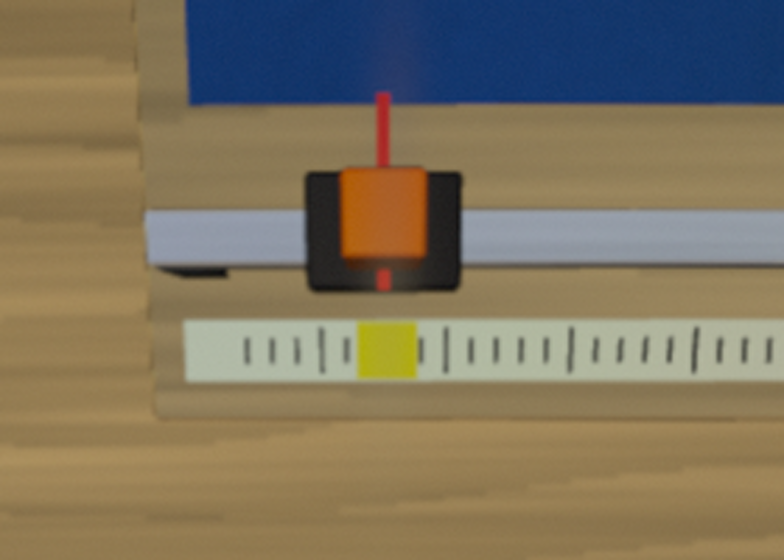

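The crop shows the pointer (column 316.5) nearly level with the yellow blade, whose foot spans 308–328. Next I'll find the blade top inside it.

```bash
python3 - <<'E'
from h import *
im=cv2.imread('pics/w4.png')
print(im[134:158,304:332].mean(0).round().astype(int).tolist())
for rr in (132,134,135,154,155,156): print(rr,im[rr,306:330,2].tolist())
P=camera_params('wrist');print(P['cx'])
for c in(316.5,318,319):print(c,atz('wrist',(c,145),.098),atz('wrist',(c,62),.098)[1],atz('wrist',(c,145),.012)[1])
E
```

```text
[[139, 158, 154], [152, 173, 167], [150, 177, 172], [111, 173, 173], [59, 170, 172], [34, 169, 172], [37, 168, 172], [40, 168, 171], [43, 167, 171], [45, 167, 171], [48, 167, 171], [49, 166, 171], [51, 166, 170], [51, 166, 170], [52, 165, 170], [51, 165, 170], [51, 166, 170], [49, 166, 170], [48, 166, 171], [46, 167, 171], [44, 167, 171], [41, 167, 172], [37, 168, 172], [41, 168, 173], [76, 168, 170], [112, 157, 156], [127, 149, 145], [146, 167, 162]]
132 [141, 139, 139, 141, 139, 139, 139, 141, 142, 142, 142, 142, 142, 142, 141, 144, 142, 143, 140, 143, 143, 143, 141, 142]
134 [162, 162, 161, 161, 162, 160, 161, 161, 163, 163, 163, 163, 163, 163, 163, 162, 163, 165, 164, 164, 164, 164, 165, 165]
135 [175, 174, 175, 172, 173, 173, 172, 171, 172, 172, 171, 171, 172, 171, 171, 171, 171, 174, 171, 174, 173, 174, 174, 175]
154 [175, 175, 176, 176, 174, 175, 175, 173, 174, 174, 174, 175, 172, 173, 174, 174, 174, 174, 174, 174, 175, 176, 176, 175]
155 [170, 169, 169, 168, 170, 168, 167, 168, 167, 167, 167, 167, 167, 167, 167, 168, 168, 167, 167, 169, 169, 170, 169, 169]
156 [152, 151, 151, 153, 153, 152, 153, 151, 152, 153, 152, 152, 150, 153, 152, 151, 152, 151, 152, 154, 151, 153, 153, 152]
315.80766567150476
316.5 [ 0.61211152 -0.28368526  0.098     ] -0.2829340250072124 -0.28365030668325497
318 [ 0.6121267  -0.28231672  0.098     ] -0.2816306712789487 -0.2819486001852736
319 [ 0.61213679 -0.28140437  0.098     ] -0.2807617736749543 -0.28081413631221125
```

The pointer is about 1.4 mm past the marker's middle, so I'll regrip and correct it.

```bash
python3 -m creep '[[0.9,0.07,0,0,0,0,80],[0.9,0,0,0,0,0,80],[0.9,0,0,0,0,0,80],[0.83,0,0,0,0,0,80],[0,0,0,0,0,0,80],[0,0,0.9,0,0,0,80],[0,0,0.9,0,0,0,80],[0,0,0.9,0,0,0,80],[0,0,0.9,0,0,0,80],[0,0,0.5,0,0,0,80]]'
python3 -m creep '[[0,0,0.4,0,0,0,80],[0,0,0,0,0,0,80],[0,0,0,0,0,0,80],[0,0,0,0,0,0,50]]'
python3 -m creep '[[0,0,0,0,0,0,15],[0,0,0,0,0,0,15],[0,0,0,0,0,0,15],[0,0,0,0,0,0,15],[0,0,0,0,0,0,15],[0,0,0,0,0,0,15],[0,0,0,0,0,0,15],[0,0,0,0,0,0,15],[0,0,0,0,0,0,15],[0,0,0,0,0,0,15]]' 15
```

```text
clock: 10.98
tcp_pos: [0.5757, -0.2803, 0.1217]
tcp_rot: [[-1.0, 0.011, -0.004], [0.011, 1.0, 0.002], [0.004, 0.002, -1.0]]
contact_force: [-1.0, -0.2, -0.7]
width: 0.842
gripper_force: 0.0
clock: 11.32
tcp_pos: [0.5782, -0.2819, 0.1155]
tcp_rot: [[-1.0, 0.011, 0.003], [0.011, 1.0, -0.002], [-0.003, -0.002, -1.0]]
contact_force: [-0.2, 0.2, 1.1]
width: 0.811
gripper_force: 0.0
clock: 12.15
tcp_pos: [0.5769, -0.2812, 0.1133]
tcp_rot: [[-1.0, 0.011, -0.0], [0.011, 1.0, 0.0], [0.0, 0.0, -1.0]]
contact_force: [0.9, 0.6, 0.0]
width: 0.173
gripper_force: 0.0
```

```bash
python3 -m creep '[[0,0,0,0,0,0,15],[0,0,0,0,0,0,15],[0,0,0,0,0,0,15]]'
python3 - <<'E'
from h import *
im=snap('wrist')[:,:,::-1]; cv2.imwrite('pics/w5.png',im[120:420,140:500])
E
```

```text
clock: 12.4
tcp_pos: [0.5769, -0.2813, 0.1134]
tcp_rot: [[-1.0, 0.011, 0.0], [0.011, 1.0, -0.0], [-0.0, -0.0, -1.0]]
contact_force: [-1.0, 0.0, 0.4]
width: 0.157
gripper_force: 0.0
```

View pics/w5.png

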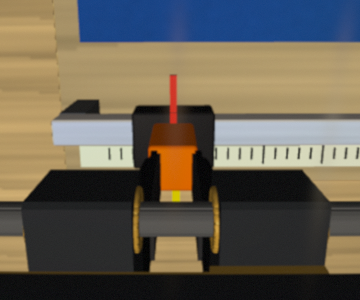

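The picture shows the knob between or in front of the fingertips, but the opening reads 15 mm with no force, so the pads are not on it. I'll check the geometry.

```bash
python3 - <<'E'
from h import *
P=camera_params('wrist'); s=r.state()
print(s['tcp_pos'],s['width'],s['gripper_force'],s['q'],s['contact_force'],s['moment'])
f=240/np.tan(np.radians(P['vfov'])/2)
def proj(X):
    c=np.array(P['R'])@X+P['t'];u=c[:2]/c[2];u=u*(1+P['k1']*(u@u));return u*f+[P['cx'],P['cy']]
T=np.array(s['tcp_pos'])
for dx in(-.012,.012):
  for dy in(-.012,.012): print('knobtop',np.round(proj(np.array([.5752+dx,-.2828+dy,.143]))-[140,120]))
for n,z in(('tip',0),('grasp',.019)): print(n,proj(T+[0,0,z])-[140,120])
for p in((150,150),(197,150),(153,190),(194,190)): print(atz('wrist',(p[0]+140,p[1]+120),.143))
E
python3 -c "
import cv2
a=cv2.imread('pics/w5.png')[70:260,90:260];cv2.imwrite('pics/w5z.png',cv2.resize(a,None,fx=3,fy=3,interpolation=2))"
```

```text
[ 0.57696744 -0.28123615  0.11336756] 0.15998782629320155 0.0 [-5.37155948e-01  1.58018602e-01  1.73369528e+00  7.00746236e-06
  1.24986737e+00 -2.09724558e+00] [-0.07809031 -0.07445456 -0.10105939] [ 0.01548905 -0.01670839  0.00940023]
knobtop [148. 146.]
knobtop [198. 146.]
knobtop [149. 192.]
knobtop [197. 191.]
tip [176.26248595 152.54430277]
grasp [176.26264309 164.60497181]
[ 0.56521515 -0.29384611  0.143     ]
[ 0.56544899 -0.27106524  0.143     ]
[ 0.58625658 -0.29294021  0.143     ]
[ 0.586463   -0.27248557  0.143     ]
```

View pics/w5z.png

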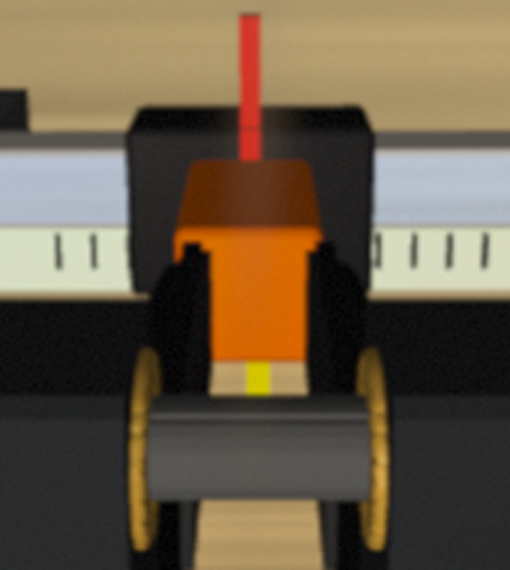

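The zoom shows the knob with the fingers apparently overlapping its sides. I'll compare this numerically with the earlier good grip (w3).

```bash
python3 - <<'E'
from h import *
a=cv2.imread('pics/w3.png'); b=np.zeros_like(a); b[120:420,140:500]=cv2.imread('pics/w5.png')
for n,im in(('w3',a),('w5',b)):
    h=cv2.cvtColor(im,cv2.COLOR_BGR2HSV); m=cv2.inRange(h,(4,150,60),(16,255,255))
    for rr in range(235,325,6):
        c=np.where(m[rr,270:370])[0]
        if len(c): print(n,rr,c.min()+270,c.max()+270,end=' | ')
    print()
E
python3 -m creep '[[0,0,0,0,0,0,10],[0,0,0,0,0,0,5]]'
```

```text
w3 235 312 312 | w3 247 300 333 | w3 253 295 337 | w3 259 294 338 | w3 265 293 339 | w3 271 291 340 | w3 277 291 341 | w3 283 291 341 | w3 289 291 340 | w3 295 291 340 | w3 301 291 340 | w3 307 291 340 | w3 313 291 340 | 
w5 235 309 309 | w5 247 293 333 | w5 253 291 334 | w5 259 290 335 | w5 265 289 336 | w5 271 287 336 | w5 277 288 332 | w5 283 300 332 | w5 289 300 332 | w5 295 300 332 | w5 301 300 332 | w5 307 300 332 | 
clock: 12.62
tcp_pos: [0.5769, -0.2812, 0.1133]
tcp_rot: [[-1.0, 0.011, -0.0], [0.011, 1.0, 0.0], [0.0, 0.0, -1.0]]
contact_force: [0.1, 0.4, 0.3]
width: 0.085
gripper_force: 0.0
```

The fingers closed through the knob without any contact force, and the gauge has not moved. The blade is about 2 mm towards +y from the pointer. I'll reopen and try the grip again.

```bash
python3 -m creep '[[0,0,0,0,0,0,60],[0,0,0,0,0,0,60],[0,0,0,0,0,0,60],[0,0,0,0,0,0,60],[0,0,0,0,0,0,60],[0,0,0,0,0,0,60],[0.03,-0.05,0.08,0,0,0,60],[0,0,0,0,0,0,60]]'
python3 -m creep '[[0,0,0,0,0,0,20],[0,0,0,0,0,0,20],[0,0,0,0,0,0,20],[0,0,0,0,0,0,20],[0,0,0,0,0,0,20],[0,0,0,0,0,0,20],[0,0,0,0,0,0,20],[0,0,0,0,0,0,20],[0,0,0,0,0,0,20]]' 20
python3 -c "
from h import *
s=r.state();print(s['width'],s['contact_force'],s['joint_efforts'])
im=snap('wrist','w6.png')[:,:,::-1];h=cv2.cvtColor(np.ascontiguousarray(im),cv2.COLOR_BGR2HSV); m=cv2.inRange(h,(4,150,60),(16,255,255))
for rr in range(247,325,6):
    c=np.where(m[rr,270:370])[0]
    if len(c): print(rr,c.min()+270,c.max()+270,end=' | ')"
```

```text
clock: 13.28
tcp_pos: [0.5757, -0.2828, 0.1105]
tcp_rot: [[-1.0, 0.011, -0.001], [0.011, 1.0, 0.0], [0.001, 0.0, -1.0]]
contact_force: [-0.6, -0.4, 0.8]
width: 0.584
gripper_force: 0.0
clock: 14.03
tcp_pos: [0.5761, -0.2828, 0.111]
tcp_rot: [[-1.0, 0.011, 0.0], [0.011, 1.0, -0.0], [-0.0, -0.0, -1.0]]
contact_force: [0.0, -1.0, -0.3]
width: 0.244
gripper_force: 20.0
0.2438661583373624 [ 0.02312012 -1.04596498 -0.3125329 ] [ 7.22677144e-02 -4.18463945e+01 -3.44153595e+01 -3.61118407e-02
  8.55073775e-02  5.81820161e-03]
247 296 335 | 253 295 337 | 259 293 338 | 265 292 339 | 271 291 341 | 277 291 340 | 283 291 340 | 289 291 340 | 295 291 340 | 301 292 340 | 307 292 340 | 313 293 339 |
```

It is gripped now. I'll nudge it +2 mm, then release and retreat for a check.

```bash
python3 -m creep '[[0,0.07,0,0,0,0,20],[0,0,0,0,0,0,20],[0,0,0,0,0,0,20],[0,0,0,0,0,0,20]]'
python3 - <<'E'
from h import *
im=snap('wrist','w7.png')[:,:,::-1];h=cv2.cvtColor(np.ascontiguousarray(im),cv2.COLOR_BGR2HSV)
y=cv2.inRange(h,(20,150,60),(35,255,255)); r1=cv2.inRange(h,(0,150,100),(4,255,255))|cv2.inRange(h,(174,150,100),(180,255,255))
for nm,m in(('y',y),('r',r1)):
  for rr in range(180,340,5):
    cc=np.where(m[rr,290:345])[0]
    if len(cc): print(nm,rr,cc.min()+290,cc.max()+290,end='; ')
E
```

```text
clock: 14.42
tcp_pos: [0.5761, -0.2807, 0.111]
tcp_rot: [[-1.0, 0.011, 0.0], [0.011, 1.0, -0.0], [-0.0, -0.0, -1.0]]
contact_force: [0.4, -0.8, 0.1]
width: 0.243
gripper_force: 20.0
y 315 311 318; y 320 311 318; r 200 313 318; r 205 313 318; r 210 314 318; r 215 314 318; r 220 314 318; r 225 313 318; r 230 312 319; r 235 313 319; r 240 312 319; r 245 313 318;
```

Pointer (315.8) and blade (314.5) are now level within 1 mm. I'll release and go above the deck grip.

```bash
python3 -m creep '[[0,0,0,0,0,0,50],[0,0,0,0,0,0,70],[0,0,0,0,0,0,80],[0,0,-0.4,0,0,0,80],[0,0,-0.8,0,0,0,80],[0,0,-1,0,0,0,80],[0,0,-1,0,0,0,80],[0,0,-0.8,0,0,0,80],[0.5,0.7,-0.6,0,0,0,80],[0.5,0.9,0,0,0,0,80]]'
python3 -m creep '[[0.5,0.9,0,0,0,0,80],[0.5,0.9,0,0,0,0,80],[0.5,0.9,0,0,0,0,80],[0,0.9,0,0,0,0,80],[0,0.9,0,0,0,0,80],[0,0.9,0,0,0,0,80],[0,0.9,0,0,0,0,80],[0,0.9,0,0,0,0,80],[0,0.9,0,0,0,0,80],[0,0.9,0,0,0,0,80]]'
python3 -m creep '[[0,0.9,0,0,0,0,80],[0,0.9,0,0,0,0,80],[0,0.9,0,0,0,0,80],[0,0.9,0,0,0,0,80],[0,0.9,0,0,0,0,80],[0,0,0,0,0,0,80],[0,0,0,0,0,0,80],[0,0,0,0,0,0,80],[0,0,0,0,0,0,80]]'
python3 - <<'E'
from h import *
P=camera_params('wrist'); im=np.ascontiguousarray(snap('wrist','w8.png')[:,:,::-1]); s=r.state()
print(s['tcp_pos'],s['tcp_rot'][0])
for n in('deck_grip','nose','edge'):
    for d in models.place_of(n,'wrist')[:1]: print(n,np.round(d['conf'],2),np.round(d['location'],1),np.round(atz('wrist',d['location'],Z[n],P),4))
h=cv2.cvtColor(im,cv2.COLOR_BGR2HSV)
g=cv2.inRange(h,(45,120,40),(80,255,255)); g[300:]=0
n,l,st,ce=cv2.connectedComponentsWithStats(g); k=1+np.argmax(st[1:,4]); x,y,w,hh,_=st[k]; print('green',x,y,w,hh)
for rr in range(y,y+hh,4):
    c=np.where(l[rr]==k)[0]; print(rr,c.min(),c.max(),im[rr,(c.min()+c.max())//2].tolist(),end=' ')
print()
wm=cv2.inRange(h,(0,0,150),(180,40,255))
top=[];bot=[]
for c in range(60,290,6):
    rr=np.where(wm[140:275,c])[0]
    if len(rr)>40: top.append(atz('wrist',(c,140+rr[0]),.10,P)); bot.append(atz('wrist',(c,140+rr[-1]),.10,P))
for q in(top,bot):
    q=np.array(q); print(len(q),np.polyfit(q[:,1],q[:,0],1))
c=im[120:320,40:440]; cv2.imwrite('pics/w8c.png',cv2.resize(c,(800,400),interpolation=2))
E
```

```text
clock: 15.3
tcp_pos: [0.5486, -0.2341, 0.2557]
tcp_rot: [[-1.0, 0.013, 0.008], [0.013, 1.0, -0.005], [-0.008, -0.004, -1.0]]
contact_force: [0.4, 0.4, 0.6]
width: 0.832
gripper_force: 0.0
clock: 16.13
tcp_pos: [0.5043, 0.0396, 0.2502]
tcp_rot: [[-1.0, 0.011, 0.001], [0.011, 1.0, 0.0], [-0.001, 0.0, -1.0]]
contact_force: [0.1, -0.6, -0.7]
width: 0.843
gripper_force: 0.0
clock: 16.88
tcp_pos: [0.506, 0.1723, 0.2494]
tcp_rot: [[-1.0, 0.012, 0.0], [0.012, 1.0, -0.0], [-0.0, -0.0, -1.0]]
contact_force: [-0.9, -0.9, -0.7]
width: 0.845
gripper_force: 0.0
[0.50602411 0.17219893 0.24926752] [-9.99927510e-01  1.20358335e-02  3.37504109e-04]
deck_grip 0.97 [285.5 212.4] [0.4896 0.1471 0.145 ]
green 266 190 36 39
190 273 300 [13, 40, 4] 194 268 301 [29, 77, 11] 198 266 301 [58, 129, 39] 202 266 301 [56, 127, 36] 206 266 301 [54, 126, 36] 210 266 301 [54, 125, 34] 214 267 301 [53, 125, 35] 218 267 301 [52, 123, 32] 222 267 301 [53, 123, 34] 226 267 300 [53, 123, 30] 
35 [-0.01233643  0.45695731]
35 [-0.0134854  0.5250344]
```

View pics/w8c.png

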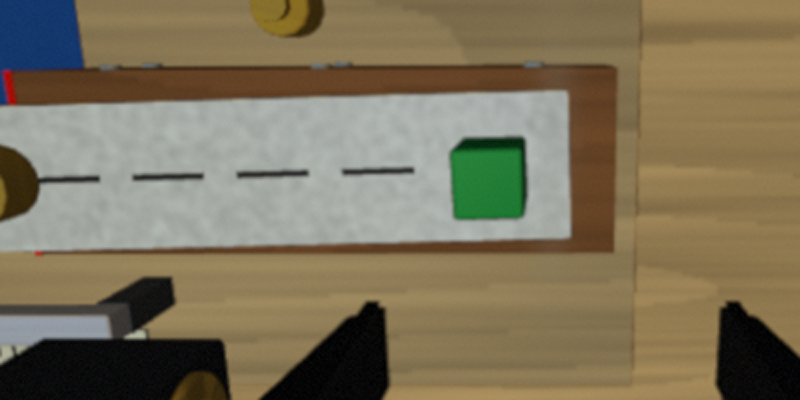

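The crop shows the grip top face centred at about (284,212.5). The deck is yawed about 1.4° from the abutment. I'll align to the deck, centre, and descend.

```bash
python3 -m creep '[[0.54,-0.86,0,0,0,0,80],[0,0,0,0,0,-0.29,80],[0,0,0.7,0,0,0,80],[0,0,0.9,0,0,0,80],[0,0,0.9,0,0,0,80],[0,0,0.7,0,0,0,80],[0,0,0.3,0,0,0,80],[0,0,0,0,0,0,80],[0,0,0,0,0,0,80],[0,0,0,0,0,0,80]]'
python3 - <<'E'
from h import *
print(r.state()['tcp_rot'])
P=camera_params('wrist'); im=np.ascontiguousarray(snap('wrist','w9.png')[:,:,::-1])
for d in models.place_of('deck_grip','wrist')[:1]: print(np.round(d['conf'],2),np.round(d['location'],1),np.round(atz('wrist',d['location'],.145,P),4))
h=cv2.cvtColor(im,cv2.COLOR_BGR2HSV)
g=cv2.inRange(h,(45,120,90),(80,255,255)); g[:,:230]=0;g[:,420:]=0
p=np.argwhere(g); print(p.min(0),p.max(0)); 
for rr in range(p[:,0].min(),p[:,0].max(),5):
    c=np.where(g[rr])[0]; 
    if len(c): print(rr,c.min(),c.max(),np.round(atz('wrist',((c.min()+c.max())/2,rr),.145,P),4),im[rr,int(c.mean())].tolist())
E
```

```text
clock: 17.92
tcp_pos: [0.4907, 0.1476, 0.1459]
tcp_rot: [[-1.0, -0.014, 0.003], [-0.014, 1.0, 0.001], [-0.003, 0.001, -1.0]]
contact_force: [0.5, 0.6, 0.1]
width: 0.84
gripper_force: 0.0
[[-9.99893217e-01 -1.43208214e-02  2.91005663e-03]
 [-1.43192938e-02  9.99897325e-01  5.45085453e-04]
 [-2.91756391e-03  5.03357291e-04 -9.99995617e-01]]
0.84 [313.2 270.4] [0.4898 0.1459 0.145 ]
[245 287] [292 337]
245 307 321 [0.4747 0.1461 0.145 ] [56, 94, 51]
250 287 337 [0.4777 0.1451 0.145 ] [64, 125, 53]
255 287 337 [0.4806 0.1451 0.145 ] [64, 125, 53]
260 287 337 [0.4836 0.1451 0.145 ] [62, 125, 52]
265 287 337 [0.4865 0.1452 0.145 ] [63, 125, 52]
270 288 337 [0.4895 0.1455 0.145 ] [59, 123, 50]
275 288 337 [0.4926 0.1455 0.145 ] [60, 123, 50]
280 288 337 [0.4956 0.1456 0.145 ] [57, 121, 47]
285 288 336 [0.4987 0.1453 0.145 ] [56, 121, 46]
290 288 336 [0.5017 0.1453 0.145 ] [54, 119, 44]
```

```bash
python3 -m creep '[[0.03,-0.05,0.5,0,0,0,80],[0,0,0.4,0,0,0,70],[0,0,0.22,0,0,0,60],[0,0,0,0,0,0,50],[0,0,0,0,0,0,45],[0,0,0,0,0,0,45]]' 30
python3 -m creep '[[0,0,0,0,0,0,22],[0,0,0,0,0,0,22],[0,0,0,0,0,0,22],[0,0,0,0,0,0,22],[0,0,0,0,0,0,22],[0,0,0,0,0,0,22],[0,0,0,0,0,0,22]]' 30
```

```text
clock: 18.52
tcp_pos: [0.4889, 0.1461, 0.1109]
tcp_rot: [[-1.0, -0.015, 0.001], [-0.015, 1.0, 0.0], [-0.001, 0.0, -1.0]]
contact_force: [-0.3, 0.0, -0.2]
width: 0.545
gripper_force: 0.0
clock: 19.1
tcp_pos: [0.4889, 0.146, 0.1108]
tcp_rot: [[-1.0, -0.015, 0.001], [-0.015, 1.0, -0.0], [-0.001, -0.0, -1.0]]
contact_force: [-0.0, -0.2, 2.4]
width: 0.307
gripper_force: 30.0
```

Gripped at 29 mm. The target is a TCP y of about 0.005 and x of about 0.487, aligned with the stand (travel 141 mm). I'll slide slowly and straighten on the way.

```bash
python3 -m creep '[[0,-0.2,0,0,0,0,22],[0,-0.3,0,0,0,0.03,22],[0.01,-0.3,0,0,0,0.04,22],[0.01,-0.3,0,0,0,0.04,22],[0.01,-0.3,0,0,0,0.04,22],[0.01,-0.3,0,0,0,0.04,22],[0,-0.3,0,0,0,0.04,22],[0,-0.3,0,0,0,0.04,22],[0,-0.3,0,0,0,0.03,22],[0,-0.2,0,0,0,0,22]]' 50
python3 -m creep '[[0,0,0,0,0,0,22],[0,0,0,0,0,0,22]]'
```

```text
clock: 19.93
tcp_pos: [0.4878, 0.061, 0.1108]
tcp_rot: [[-1.0, 0.013, 0.001], [0.013, 1.0, 0.001], [-0.001, 0.001, -1.0]]
contact_force: [-0.4, 5.7, 6.7]
width: 0.304
gripper_force: 50.0
clock: 20.1
tcp_pos: [0.4878, 0.0601, 0.1108]
tcp_rot: [[-1.0, 0.013, 0.0], [0.013, 1.0, -0.002], [-0.0, -0.002, -1.0]]
contact_force: [-0.5, 1.0, 5.4]
width: 0.304
gripper_force: 50.0
```

```bash
python3 -m creep '[[0,-0.2,0,0,0,0,22],[0,-0.3,0,0,0,0,22],[0,-0.3,0,0,0,0,22],[0,-0.3,0,0,0,-0.01,22],[0,-0.3,0,0,0,0,22],[0,-0.2,0,0,0,0,22],[0,-0.12,0,0,0,0,22],[0,-0.05,0,0,0,0,22],[0,0,0,0,0,0,22],[0,0,0,0,0,0,22]]'
python3 -m creep '[[0,0,0,0,0,0,22],[0,0,0,0,0,0,22],[0,0,0,0,0,0,22]]'
python3 - <<'E'
from h import *
for c in('top','scene'):
  im=snap(c,c+'9.png')
  for n in('pointer','nose','mark','gauge_grip','deck_grip'):
    for d in models.place_of(n,c)[:1]: print(c,n,np.round(d['conf'],2),np.round(d['location'],1),np.round(atz(c,d['location'],Z[n]),4))
a=cv2.imread('pics/top9.png')[190:300,270:440]
cv2.imwrite('pics/f.png',cv2.resize(a,None,fx=4.6,fy=4.6,interpolation=2))
E
```

```text
clock: 20.93
tcp_pos: [0.4872, 0.0083, 0.1109]
tcp_rot: [[-1.0, 0.012, 0.001], [0.012, 1.0, 0.0], [-0.001, 0.0, -1.0]]
contact_force: [0.3, 4.0, 5.8]
width: 0.305
gripper_force: 50.0
clock: 21.18
tcp_pos: [0.4872, 0.0083, 0.1109]
tcp_rot: [[-1.0, 0.012, 0.001], [0.012, 1.0, 0.0], [-0.001, 0.0, -1.0]]
contact_force: [0.1, 4.2, 5.4]
width: 0.304
gripper_force: 50.0
top pointer 0.83 [417.6 247.6] [ 0.5351 -0.2807  0.098 ]
top nose 0.77 [417.4 263.9] [ 0.4918 -0.2773  0.11  ]
top mark 0.65 [418.9 247.5] [ 0.5354 -0.2841  0.098 ]
top gauge_grip 0.83 [420.4 229.4] [ 0.5775 -0.2788  0.143 ]
top deck_grip 0.76 [305.  264.7] [0.4847 0.0122 0.145 ]
scene pointer 0.67 [214.  220.5] [ 0.5417 -0.2792  0.098 ]
scene nose 0.78 [224.1 210.3] [ 0.5109 -0.2613  0.11  ]
scene mark 0.52 [203.4 237.7] [ 0.6077 -0.2819  0.098 ]
scene gauge_grip 0.57 [203.3 216. ] [ 0.5779 -0.2861  0.143 ]
scene deck_grip 0.88 [330.7 209.1] [0.4887 0.0154 0.145 ]
```

View pics/f.png

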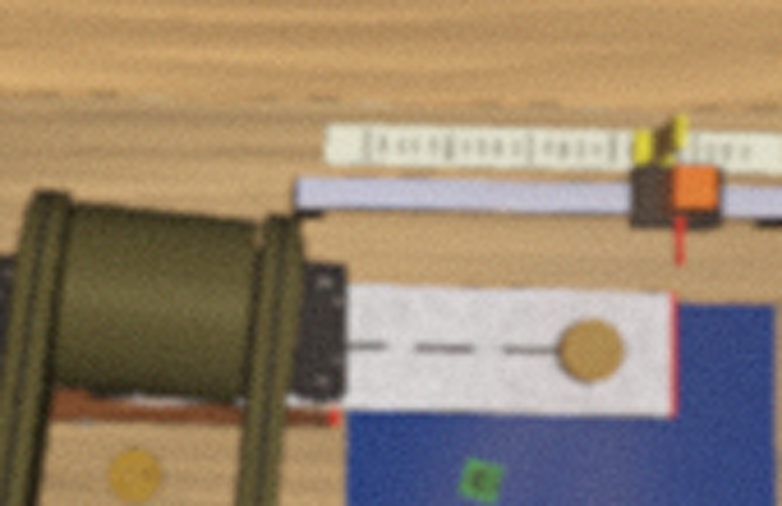

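The top view shows the nose about 1 px short of the pointer. That agrees with the 3 mm still to go by the TCP reading, so I'll advance by that much.

```bash
python3 -m creep '[[0,-0.06,0,0,0,0,22],[0,-0.05,0,0,0,0,22],[0,0,0,0,0,0,22],[0,0,0,0,0,0,22],[0,0,0,0,0,0,22],[0,0,0,0,0,0,22]]'
```

```text
clock: 22.28
tcp_pos: [0.4872, 0.0054, 0.1111]
tcp_rot: [[-1.0, 0.012, 0.001], [0.012, 1.0, 0.001], [-0.001, 0.001, -1.0]]
contact_force: [-0.0, 4.8, 6.1]
width: 0.304
gripper_force: 50.0
```

```bash
python3 - <<'E'
from h import *
im=snap('top','top10.png')[:,:,::-1];h=cv2.cvtColor(np.ascontiguousarray(im),cv2.COLOR_BGR2HSV).astype(int)
w=np.where((h[...,0]<10)|(h[...,0]>170),h[...,1]*1.0,0)*(h[...,1]>90)
for n,a,b,z in(('pointer',239,247,.098),('nose',254,280,.110)):
    S=w[a:b,410:425].sum(0); c=410+(S*np.arange(15)).sum()/S.sum(); q=atz('top',(c,(a+b)/2),z); print(n,c,q,'sx',-.011*q[0]-q[1])
E
```

```text
pointer 417.34156510583705 [ 0.54717219 -0.28015601  0.098     ] sx 0.2741371184936203
nose 417.03487569060775 [ 0.48378809 -0.27623415  0.11      ] sx 0.27091248204149354
```

```bash
python3 -m creep '[[0,-0.03,0,0,0,0,22],[0,0,0,0,0,0,22],[0,0,0,0,0,0,22],[0,0,0,0,0,0,22],[0,0,0,0,0,0,22],[0,0,0,0,0,0,22]]'
python3 -c "
from workcell import r
print(r.job_done())"
```

```text
clock: 22.83
tcp_pos: [0.4872, 0.0047, 0.1111]
tcp_rot: [[-1.0, 0.012, 0.001], [0.012, 1.0, 0.001], [-0.001, 0.001, -1.0]]
contact_force: [0.2, 5.3, 7.0]
width: 0.304
gripper_force: 50.0
the job is handed in; nothing more can be done
None
```

I handed the job in at 22.8 s: the gauge pointer is level with the yellow marker to about 1 mm, and the deck's red nose is level with the pointer to about 2 mm. The deck is straightened and still held level on the abutment at 50 N.

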